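# Dose cleaner onto picture hooks in a bowl

## Robot

A 7-joint arm with a two-finger parallel gripper is mounted at the origin on the work surface. World frame = base frame: x ahead of the robot, y to its left, z up, the work surface at z = 0. Lengths are in m, angles in rad, forces in N, time in s.
With the tool pointing down it reaches from about 0.4 to 0.85 m from the base axis. Payload 4.5 kg.
Tool frame: the origin (TCP) lies at the very end of the fingers, on their centre line; the grasp point (between the pads) lies 19 mm behind it (r.grip_depth is the z of the grasp point in the tool frame, in m); z points along the fingers, y is the line along which they close (so a half turn about z gives the same grasp; the last joint's range is limited). The gripper opens to 88 mm and grips with 3 to 60 N. Pads are 18 mm wide; open, the fingers measure 123 mm over their backs; the gripper's body (75 mm by 187 mm) begins 45 mm behind the grasp point.
Start: joints at [1.177, 0.689, -0.195, 1.565, 0.157, 0.902, -0.215], TCP at [0.259, -0.569, 0.239] pointing down, gripper open.
Joint ranges: [-3.01, 3.01], [-0.46, 2.08], [-1.47, 1.51], [0.13, 2.56], [-1, 4.14], [0.04, 2.09], [-2.66, 2.66]. Speed limits (rad/s): [2.57, 2.57, 3.14, 3.14, 3.14, 3.14, 3.14].

## Interface

Orientations are given as a unit quaternion [x, y, z, w].
In Python, from plant import r gives the robot as it stands.
- The arm moves only by the tool nudge_tcp, called after "Call:" in YAML: its name, and indented under it one key for each argument. Schema: {"type":"object","properties":{"segments":{"type":"array","items":{"type":"array","items":{"type":"number"},"minItems":7,"maxItems":7},"minItems":1,"maxItems":10},"grip_force":{"type":"number"},"only":{"type":"string"},"quiet":{"type":"boolean"},"lines":{"type":"string"}},"required":["segments"],"additionalProperties":false}. segments is a list of rows, 1 to 10 of them, each of 7 numbers: the opening from 0.0 (shut) to 1.0 (fully open), then dx, dy, dz in cm, then a rotation vector rx, ry, rz in units of 0.25 rad; each row is the pose to reach, as a shift and turn from the pose commanded when the call began, along the tool's axes at that moment; what a row does not reach only later rows make up. A row lasts 1/10 s, in which the tool goes at most 0.05 m and 0.15 rad, less where a joint would pass 70% of its speed; a pose out of reach is approached as far as the arm can. The fingers move at their own pace and stop on an object; grip_force is the grip in N (left out, the last holds). Time passes only in rows, so rows that do not move let the fingers close. The tool returns the time, the measured TCP pose, the force, the opening and the grip force at its end. only (a regular expression) keeps the lines of the reply that match it, lines (a string "A,B") keeps lines A to B, and quiet returns only ok. Input that does not fit is refused with a message, and nothing moves.
- r.get_state(): the state, without advancing time (a new reading comes with each control period).
- r.snapshot(name): name is "side" or "top" or "wrist"; returns the picture (384x512x3 uint8, red, green, blue); there is no depth.
- r.camera_params(name): a dict with "fx", "fy", "cx", "cy" (pixels), "rvec" (rotation vector, rad) and "tvec" (3), from world to camera coordinates, as OpenCV has them. Camera axes: x right, y down, z forward; pixel columns grow to the right and rows downward; lengths in m; the calibration is good to about 2 mm. The wrist camera is an equidistant fisheye: a pixel r from the principal point sees the ray r / f radians off the axis. A picture is of the moment at which its call begins: read the wrist's pose just before it. camera_params takes no time and is no camera call; for the wrist camera it gives the pose at the moment of the call.
- r.finish_job(): hands the job in; it is judged then, once.
The state is a dict: "clock": time; "q": joint angles; "qd": joint speeds; "joint_torque": joint torques, N m; "tool_pos": TCP position; "eef_rot": TCP orientation; "contact_force": force on the tool from outside, world axes, zero at the start; "moment": the same for the moment, N m; "opening": opening from 0.0 (shut) to 1.0 (fully open); "finger_force": force on a finger pad.
Only numpy, scipy, OpenCV 4.12 (cv2) and the standard library are available. Lean on these libraries where they do the work, as an engineer would, in place of code of your own. Each camera call takes 0.05 s, during which the arm holds its last target. There are 200 camera calls.

## Task

The picture hooks in the white bowl are to get a shot of cleaner from the pump bottle held in its clip. Bring the bowl, with its hooks inside, under the spout so that the spout's tip is over the middle of the bowl; only then press the pump cap all the way down and let it spring back up. Leave the bowl upright there with its hooks in it, and do not disturb the screw-cap bottle, the box of hooks, the hammer or the tape measure.

Things in the scene. Friction and masses are not known exactly. Their poses are not given: they have to be found in the camera images.
- pump_bottle: White plastic pump bottle, 60 mm across (straight-sided up to 118 mm), fixed to the table by an aluminium and spring-steel clip on its back (the side away from the spout). Origin: centre of its underside, on the table. Its spout points along its own -x axis.
- pump (a joint): Pump cap of that bottle: 0 = up at rest, 0.012 m = fully down (straight downward travel 12 mm). Spring: about 2.5 N to start it moving, about 7.5 N at full depth, then a hard stop; it springs back by itself.
- cap_top (a point): Centre of the flat round top (40 mm across) of the pump cap, on the bottle's axis, 180 mm above the table when up. Cap and spout move down together.
- spout (a point): Tip of the pump's spout (a 10 mm thick horizontal tube), 85 mm out from the bottle's axis and 158 mm above the table when up. The tube's axis is at 172 mm.
- bowl: Loose white ceramic bowl, 0.25 to 0.5 kg: 120 mm across at the rim, 92 mm across at the base, 45 mm high, wall about 5 mm, inner floor 6 mm up. Origin: centre of its underside; z up.
- hook0: Loose small chrome picture hook, 36 mm long, 18 mm wide, 6 mm thick, lying in the bowl. Origin: about the middle of its length, on its underside.
- hook1: Loose small chrome picture hook, 36 mm long, 18 mm wide, 6 mm thick, lying in the bowl. Origin: about the middle of its length, on its underside.
- hook2: Loose small chrome picture hook, 36 mm long, 18 mm wide, 6 mm thick, lying in the bowl. Origin: about the middle of its length, on its underside.
- spare_bottle: Loose white closed bottle with a screw cap and no pump or spout, 60 mm across, 165 mm high. It stands left or right of the middle, with the pump bottle on the other side. Origin: centre of its underside. To be left alone.
- hook_box: Loose open cardboard box of hooks, 80 x 120 x 40 mm. Origin: centre of its underside. To be left alone.
- hammer: Loose hammer lying flat on the right side of the table, handle toward its own -x. To be left alone.
- tape_measure: Loose black tape measure, 65 x 36 x 60 mm, on the left side of the table. Origin: centre of its underside. To be left alone.

How it is judged:
On the way, in this order (a step that is already met when the one before it is completed fails the run):
1. the bowl stands still on the table with the spout's tip over its middle (within 35 mm of its centre seen from above), the pump still up (horizontal distance between spout and bowl below 0.035 m and linear speed of bowl below 0.02 m/s and height (world z) of bowl below 0.008 m and value of joint pump below 0.003 m), for 0.2 s.
2. the pump cap is pressed all the way down (at least 10 of its 12 mm) over the bowl (value of joint pump above 0.01 m and horizontal distance between spout and bowl below 0.035 m), for 0.1 s.
3. the pump cap is back up (value of joint pump below 0.002 m), for 0.2 s.
At the end, for the whole second after the job is handed in: The bowl stands upright and still on the table (tilt under 0.1 rad), its centre within 35 mm of the spout's tip seen from above, all three hooks in it, and the pump cap is back up (within 2 mm) (horizontal distance between spout and bowl below 0.035 m and value of joint pump below 0.002 m and height (world z) of bowl below 0.008 m and angle between bowl's own z axis and vertical below 0.1 rad and linear speed of bowl below 0.02 m/s and distance between each of hook0, hook1, hook2 and bowl below 0.062 m and z of each of hook0, hook1, hook2 in the frame of bowl above 0.003 m); the robot touches nothing.
It fails at once if the pump is worked (over 6 mm) while the bowl is not under the spout (value of joint pump above 0.006 m and not (horizontal distance between spout and bowl below 0.035 m)).
It fails at once if the bowl is tipped by more than 0.4 rad (angle between bowl's own z axis and vertical above 0.4 rad).
It fails at once if the screw-cap bottle, box of hooks, hammer or tape measure is moved more than 30 mm (distance of any of spare_bottle, hook_box, hammer, tape_measure from where it was at the start of the episode above 0.03 m).
It also fails if it takes over 51 s, if anything falls off the work surface, if the arm or the gripper's body presses on something with over 40 N, if the wrist force passes 120 N, or if a joint passes its speed limit or range.

## Working session

There is one attempt and no reset: what is moved stays moved. The work goes in short steps, Python scripts to look and compute and a tool call to move; the robot and the scene stay as the last step left them, time stands still between calls to the robot, and variables do not carry over. Pictures are saved under pics/ and viewed, at most 10 in all, crops included, and the job is handed in when it is done.

```bash
ls; mkdir -p pics
```

Run:
```python
from plant import r
import cv2
for n in("top","side"):
    im=r.snapshot(n); cv2.imwrite(f"pics/{n}0.png",im[:,:,::-1]); p=r.camera_params(n); print(n,p)
s=r.get_state(); print(s["clock"],s["tool_pos"],s["eef_rot"],s["opening"])
```

```text
pics
plant.py
top {'fx': 422.10839744285073, 'fy': 422.10839744285073, 'cx': 251.35224588096617, 'cy': 190.32240709380136, 'rvec': array([ 2.15391771, -2.16039734,  0.11435808]), 'tvec': array([0.02875472, 0.64503888, 1.43541483])}
side {'fx': 364.844017102789, 'fy': 364.844017102789, 'cx': 252.66456645556053, 'cy': 195.19810529961094, 'rvec': array([ 1.07690891, -2.45258718,  0.94366111]), 'tvec': array([0.41781235, 0.42518734, 0.92514167])}
0.1 [ 0.25902542 -0.56818828  0.23801159] [ 9.77201909e-01  2.12310608e-01 -2.30187809e-04 -7.62914796e-04] 0.9967962124584814
```

View pics/top0.png

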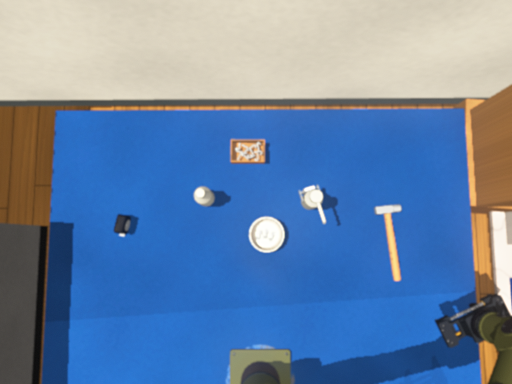

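View pics/side0.png

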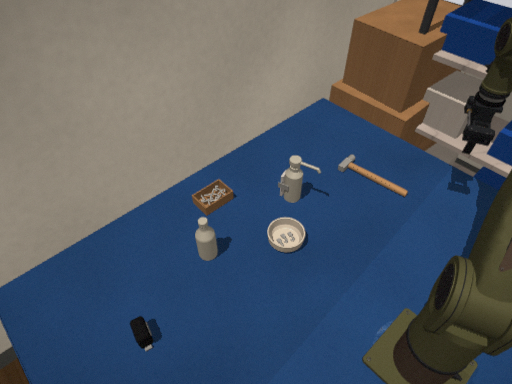

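The top view shows the bowl at about (267,235), the pump cap at about (314,197) with the spout tip near (324,222), and the spare bottle at (204,196). The box is at (248,151) and the hammer at (390,240). Next I'll measure these more precisely.

Create h.py:
```python
import numpy as np,cv2
from plant import r
from scipy.spatial.transform import Rotation as R
def ray(n,uv,p=None):
    p=p or r.camera_params(n); M=cv2.Rodrigues(p["rvec"])[0]
    d=np.array([(uv[0]-p["cx"])/p["fx"],(uv[1]-p["cy"])/p["fy"],1.])
    return -M.T@p["tvec"], M.T@d
def onz(n,uv,z,p=None):
    c,d=ray(n,uv,p); return c+d*(z-c[2])/d[2]
def proj(n,X):
    p=r.camera_params(n); M=cv2.Rodrigues(p["rvec"])[0]; x=M@np.array(X)+p["tvec"]
    return np.array([p["fx"]*x[0]/x[2]+p["cx"],p["fy"]*x[1]/x[2]+p["cy"]])
def totool(X):
    s=r.get_state(); return R.from_quat(s["eef_rot"]).inv().apply(np.array(X)-s["tool_pos"])
```

Run:
```python
from h import *
im=cv2.imread("pics/top0.png"); hsv=cv2.cvtColor(im,cv2.COLOR_BGR2HSV)
m=((hsv[...,1]<110)&(hsv[...,2]>90)).astype(np.uint8)
m[:120]=0;m[300:]=0
n,l,st,ce=cv2.connectedComponentsWithStats(m)
for i in range(1,n):
    if st[i,4]>60 : print(st[i],ce[i])
c=[i for i in range(1,n) if abs(ce[i][0]-267)<6 and abs(ce[i][1]-235)<6 and st[i,4]>100]
pts=np.argwhere(l==c[0])[:,::-1].astype(np.float32)
h=cv2.convexHull(pts); (u,v),a,_=cv2.fitEllipse(h); print("bowl",u,v,a,onz("top",(u,v),.045))
s=cv2.imread("pics/side0.png")
A=cv2.resize(im[175:255,240:340],None,fx=5,fy=5,interpolation=cv2.INTER_CUBIC)
B=cv2.resize(s[140:260,265:335],(300,514),interpolation=cv2.INTER_CUBIC)
o=np.zeros((514,800,3),np.uint8);o[:400,:500]=A;o[:,500:]=B;cv2.imwrite("pics/z.png",o)
```

```text
[ 49 120   6 105 115] [ 51.53043478 172.80869565]
[464 120  13 180 265] [470.09433962 208.72075472]
[230 138  36  26 568] [248.27112676 150.39788732]
[298 185  29  39 566] [312.78975265 199.65371025]
[193 186  22  20 336] [203.61904762 195.82738095]
[374 204  28  78 430] [389.48604651 227.09069767]
[ 489  210   23   90 1771] [501.21174478 251.46245059]
[ 248  216   38   37 1089] [266.43801653 234.0348944 ]
bowl 266.45989990234375 234.05142211914062 (36.83008575439453, 37.16584396362305) [ 0.49310743 -0.02469654  0.045     ]
```

View pics/z.png

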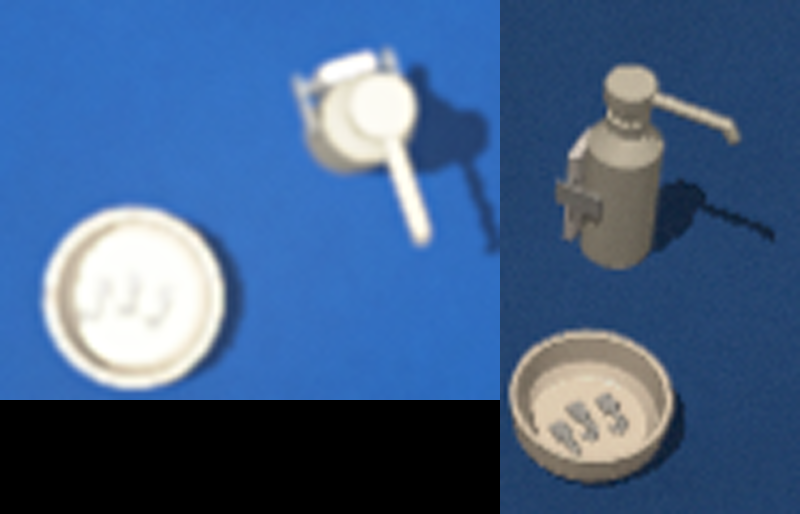

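The crop shows the cap top centred near (316.6,195.8) in the top view, with the tube end near (324.2,223). In the side view the cap top is at (295.5,159) and the tip at (320,170). The three hooks lie side by side on the bowl floor.

Run:
```python
from h import *
c=onz("top",(316.6,195.8),.18); t=onz("top",(324.1,223.3),.172)
print("cap",c,"side",onz("side",(295.5,159),.18)); print("tubeend",t,np.linalg.norm((t-c)[:2]),"side",onz("side",(319.8,168.5),.172))
d=(t-c)[:2];d/=np.linalg.norm(d); sp=c[:2]+.085*d; print("spout",sp,"dir",d,np.degrees(np.arctan2(d[1],d[0])))
b=onz("top",(266.46,234.05),.045);print("bowl",b, "dist",sp-b[:2], "capside bowl", onz("side",(286.3,229.5),.045))
s=r.get_state();M=R.from_quat(s["eef_rot"]).as_matrix();print(M.round(3))
```

```text
cap [ 0.61050451 -0.17940755  0.18      ] side [ 0.6097778  -0.18051885  0.18      ]
tubeend [ 0.52459406 -0.20229182  0.172     ] 0.08890610346127571 side [ 0.53204099 -0.2110006   0.172     ]
spout [ 0.52836855 -0.20128639] dir [-0.96630544 -0.25739814] -165.08426741021864
bowl [ 0.49311228 -0.02469692  0.045     ] dist [ 0.03525627 -0.17658947] capside bowl [ 0.49753959 -0.03320611  0.045     ]
[[ 0.91   0.415 -0.001]
 [ 0.415 -0.91   0.001]
 [-0.    -0.002 -1.   ]]
```
Bowl move from (0.495,-0.026) to (0.528,-0.202). Distance 0.18.

Careful with the scale: shifts go in cm and turns go in units of 0.25 rad. That gives: -0.17 m is -17, 0.17 m is 17, -1 rad is -4.

Call:
nudge_tcp:
  segments:
    - [0.57,3.5,-3.5,0,0,0,-0.4]
    - [0.57,7,-7,0,0,0,-0.8]
    - [0.57,10,-10,0,0,0,-1.2]
    - [0.57,14,-14,0,0,0,-1.6]
    - [0.57,17,-17,0,0,0,-2]
    - [0.57,21,-21,0,0,0,-2.4]
    - [0.57,24,-24,0,0,0,-2.8]
    - [0.57,28,-28,0,0,0,-3.2]
    - [0.57,31,-31,0,0,0,-3.6]
    - [0.57,34,-34,0,0,0,-4]

```text
clock: 1.1
tool_pos: [0.4281, -0.1157, 0.2387]
eef_rot: [0.754, 0.657, 0.0, -0.0]
contact_force: [1.6, 0.4, -0.6]
opening: 0.571
finger_force: 0.0
```

Run:
```python
from h import *
print(totool([.494,.072,.012]),r.get_state()["q"].round(2),onz("top",(203.6,195.8),.16))
s=R.from_quat(r.get_state()["eef_rot"]).as_matrix();print(s.round(3))
```

```text
[0.1949134  0.03955506 0.22680005] [ 0.47  0.49 -0.46  2.08  0.35  0.65 -0.36] [0.61380239 0.17829931 0.16      ]
[[ 0.137  0.991  0.   ]
 [ 0.991 -0.137  0.   ]
 [ 0.     0.    -1.   ]]
```

To row units: 0.1 m is 10, 0.226 m is 22.6, -0.1 rad is -0.4.

Call:
nudge_tcp:
  segments:
    - [0.57,5,1,0,0,0,-0.4]
    - [0.57,10,2,0,0,0,-0.4]
    - [0.57,15,3,0,0,0,-0.4]
    - [0.57,19.5,4,0,0,0,-0.4]
    - [0.57,19.5,4,5,0,0,-0.4]
    - [0.57,19.5,4,10,0,0,-0.4]
    - [0.57,19.5,4,15,0,0,-0.4]
    - [0.57,19.5,4,19,0,0,-0.4]
    - [0.57,19.5,4,22,0,0,-0.4]
    - [0.57,19.5,4,22.6,0,0,-0.4]

```text
clock: 2.1
tool_pos: [0.493, 0.0689, 0.0097]
eef_rot: [0.722, 0.692, -0.003, -0.001]
contact_force: [-1.5, 0.4, 0.5]
opening: 0.568
finger_force: 0.0
```

Run:
```python
from h import *
s=R.from_quat(r.get_state()["eef_rot"]).as_matrix();print(s.round(3),r.get_state()["q"].round(2))
im=r.snapshot("side");cv2.imwrite("pics/s1.png",im[:,:,::-1])
```

```text
[[ 0.042  0.999 -0.005]
 [ 0.999 -0.042 -0.002]
 [-0.002 -0.005 -1.   ]] [-0.16  0.94 -0.12  2.07  0.62  0.17 -0.89]
```

View pics/s1.png

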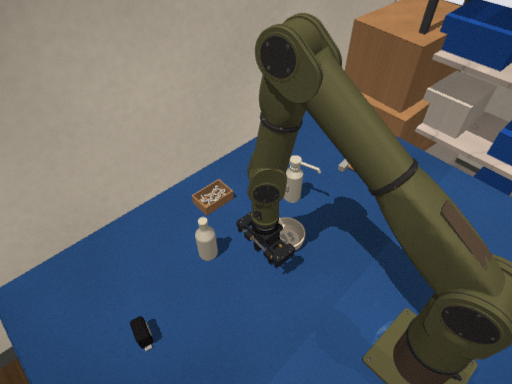

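The side view shows the gripper down on the left of the bowl, clear of it and of the spare bottle at (206,240). The first push goes along tool -x.

Call:
nudge_tcp:
  segments:
    - [0.57,-1.5,0,0,0,0,0]
    - [0.57,-3,0,0,0,0,0]
    - [0.57,-4.5,0,0,0,0,0]
    - [0.57,-6,0,0,0,0,0]
    - [0.57,-8,0,0,0,0,0]
    - [0.57,-10,0,0,0,0,0]
    - [0.57,-12,0,0,0,0,0]
    - [0.57,-14,0,0,0,0,0]
    - [0.57,-15.5,0,0,0,0,0]
    - [0.57,-16.3,0,0,0,0,0]

```text
clock: 3.15
tool_pos: [0.4883, -0.0955, 0.0139]
eef_rot: [0.723, 0.691, 0.001, 0.001]
contact_force: [0.4, 5.7, 4.9]
opening: 0.57
finger_force: 2.9
```

Run:
```python
from h import *
im=r.snapshot("top")[:,:,::-1];w=r.snapshot("wrist")[:,:,::-1]
o=np.zeros((400,800,3),np.uint8);o[:384,:420]=cv2.resize(im[170:280,230:350],(420,384));o[:285,420:]=cv2.resize(w,(380,285));cv2.imwrite("pics/t2.png",o)
print(r.get_state()["tool_pos"])
```

```text
[ 0.48802235 -0.09601235  0.01355478]
```

View pics/t2.png

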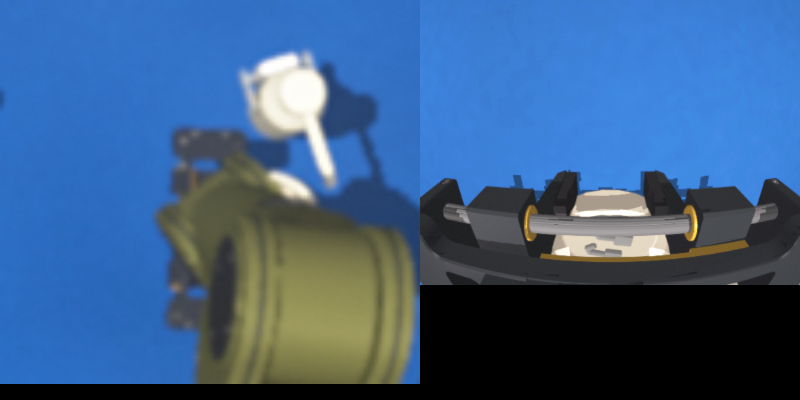

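The top view shows the bowl half hidden under the gripper, short of the spout tip. The wrist view shows the bowl nested between the two fingers with the hooks inside. Next I'll turn about the bowl.

To row units: -0.0485 m is -4.85, -0.041 m is -4.1, -0.74 rad is -2.96.

Call:
nudge_tcp:
  segments:
    - [0.57,0.9,0,0,0,0,0]
    - [0.57,0.8,-1.1,0,0,0,-0.6]
    - [0.57,0.5,-2.1,0,0,0,-1.2]
    - [0.57,0.1,-3.1,0,0,0,-1.8]
    - [0.57,-0.4,-4.1,0,0,0,-2.4]
    - [0.57,-1,-4.85,0,0,0,-2.96]
    - [0.57,-1,-4.85,0,0,0,-2.96]

```text
clock: 3.95
tool_pos: [0.4387, -0.1011, 0.0127]
eef_rot: [0.42, 0.907, -0.001, -0.0]
contact_force: [-0.4, -0.9, -0.2]
opening: 0.569
finger_force: 0.0
```

Run:
```python
from h import *
s=r.get_state();M=R.from_quat(s["eef_rot"]).as_matrix();print(M.round(3),s["q"].round(2))
f=-M[:2,0]
im=r.snapshot("top")[:,:,::-1]
sp=np.array([.5284,-.2013])
print("bowl est (.485,-.159); rel TCP along f, tooly:",(np.array([.485,-.159])-s["tool_pos"][:2])@f)
T=sp+.004*np.array([-.966,-.257]); g=T-.0635*f; print("tcp goal",g,totool([*g,.012]))
cv2.imwrite("pics/t3.png",cv2.resize(im[170:280,230:350],(600,550)))
```

```text
[[-0.646  0.763 -0.001]
 [ 0.763  0.646 -0.002]
 [-0.001 -0.002 -1.   ]] [ 0.19  0.93 -0.1   2.22  1.61  0.08 -0.78]
bowl est (.485,-.159); rel TCP along f, tooly: 0.07412278616037775
tcp goal [ 0.48348933 -0.15387782] [-0.06903051  0.00139087  0.00081   ]
```

View pics/t3.png

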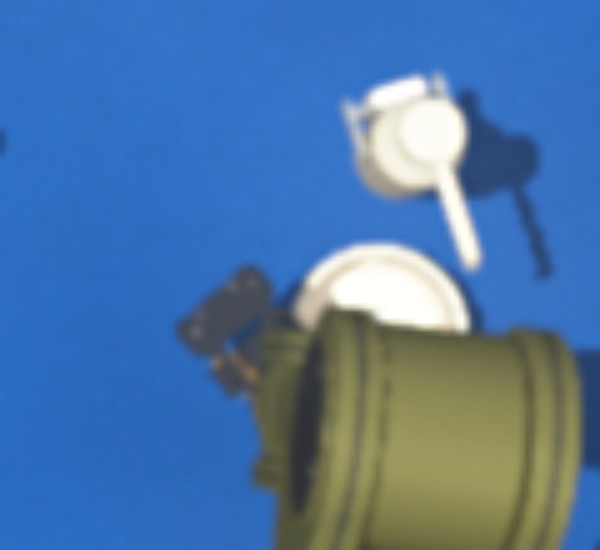

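The bowl's rim spans about 297–470 across in the crop, with its top edge at row 243. That puts its centre near pixel (306.7,236) in the full image, which matches the estimate, and the spout tip is just ahead of it. Next is the final push.

Call:
nudge_tcp:
  segments:
    - [0.57,-1,0,0,0,0,0]
    - [0.57,-2,0,0,0,0,0]
    - [0.57,-3,0,0,0,0,0]
    - [0.57,-4,0,0,0,0,0]
    - [0.57,-5,0,0,0,0,0]
    - [0.57,-6,0.1,0,0,0,0]
    - [0.57,-6.5,0.1,0,0,0,0]
    - [0.57,-6.9,0.1,0,0,0,0]
    - [0.57,-6.9,0.1,0,0,0,0]

```text
clock: 4.9
tool_pos: [0.4819, -0.1523, 0.0124]
eef_rot: [0.423, 0.906, -0.0, -0.002]
contact_force: [-4.2, 3.7, 3.3]
opening: 0.567
finger_force: 3.5
```

Call:
nudge_tcp:
  segments:
    - [0.57,2,0,0,0,0,0]
    - [0.57,6,0,0,0,0,0]
    - [0.57,9,0,-3,0,0,0]
    - [0.57,11,0,-7,0,0,0]
    - [0.0,13,0,-12,0,0,0]
    - [0.0,14,0,-17,0,0,0]
    - [0.0,14,0,-22,0,0,0]
    - [0.0,14,0,-22,0,0,0]

```text
clock: 5.7
tool_pos: [0.3969, -0.0454, 0.2373]
eef_rot: [0.423, 0.906, 0.002, 0.004]
contact_force: [1.1, -0.4, -0.3]
opening: 0.228
finger_force: 0.0
```

Run:
```python
from h import *
im=r.snapshot("top")[:,:,::-1];cv2.imwrite("pics/t4.png",cv2.resize(im[150:280,210:350],(700,650))[:600])
s=r.snapshot("side")[:,:,::-1];cv2.imwrite("pics/s4.png",s)
print(r.get_state()["q"].round(2))
print(R.from_quat(r.get_state()["eef_rot"]).as_matrix().round(3),r.get_state()["tool_pos"],totool([.610,-.180,.21]))
```

```text
[ 0.53  0.5  -0.78  2.2   0.59  0.66  0.02]
[[-0.641  0.768  0.004]
 [ 0.768  0.641 -0.001]
 [-0.003  0.002 -1.   ]] [ 0.39533969 -0.04685684  0.2338721 ] [-0.23967544  0.07947358  0.02481257]
```

View pics/t4.png

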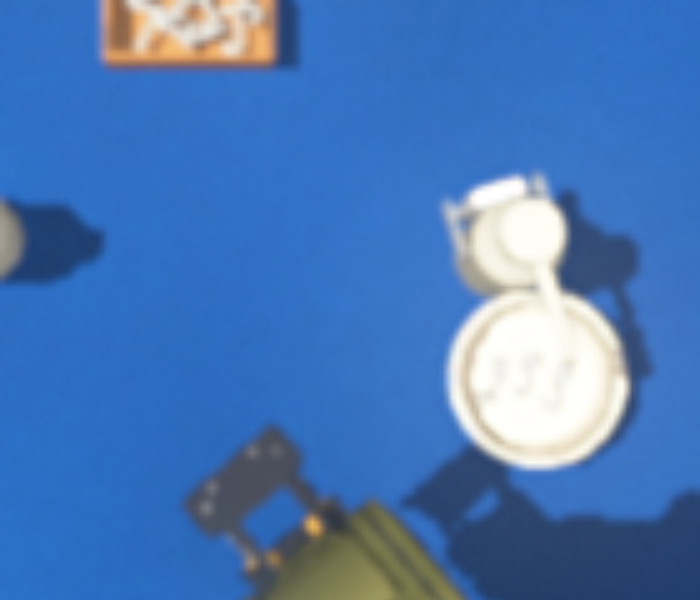

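The bowl now sits under the spout. Its rim centre in the crop is about (538,378.5), which is (317.6,225.7) in the full image, and the hooks are inside.

Run:
```python
from h import *
b=onz("top",(317.6,225.7),.045)[:2];sp=np.array([.5284,-.2013]);print(b,sp-b,np.linalg.norm(sp-b))
```

```text
[ 0.52117714 -0.20037881] [ 0.00722286 -0.00092119] 0.007281367618499991
```

Call:
nudge_tcp:
  segments:
    - [0,-4,1.3,0,0,0,0]
    - [0,-8,2.7,0,0,0,0]
    - [0,-12,4,0,0,0,0]
    - [0,-16,5.3,0,0,0,0]
    - [0,-20,6.6,0,0,0,0]
    - [0,-23,7.7,0,0,0,0]
    - [0,-24,7.95,1,0,0,0]
    - [0,-24,7.95,2,0,0,0]
    - [0,-24,7.95,3,0,0,0]
    - [0,-24,7.95,3,0,0,0]
  grip_force: 20

```text
clock: 6.8
tool_pos: [0.6066, -0.1785, 0.2003]
eef_rot: [0.422, 0.907, -0.001, -0.003]
contact_force: [0.4, -1.6, -0.5]
opening: 0.008
finger_force: 0.0
```

Run:
```python
from h import *
print(totool([.610,-.180,.18]),r.get_state()["q"].round(2))
w=r.snapshot("side")[:,:,::-1];cv2.imwrite("pics/s5.png",cv2.resize(w[60:260,220:400],(540,600)))
```

```text
[-0.00342657  0.00166269  0.02025611] [ 0.59  0.83 -0.73  1.56  0.62  1.    0.38]
```

View pics/s5.png

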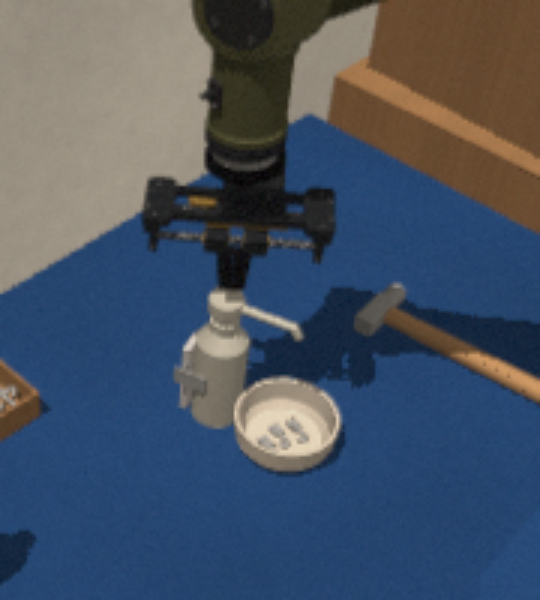

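The side view shows the closed fingers at about (232,290) in the crop, just above the cap. The bowl is under the spout with its hooks inside, so I'll press.

To row units: 0.032 m is 3.2, 0.031 m is 3.1.

Call:
nudge_tcp:
  segments:
    - [0,-0.3,0.1,1,0,0,0]
    - [0,-0.3,0.1,1.7,0,0,0]
    - [0,-0.3,0.1,2.1,0,0,0]
    - [0,-0.3,0.1,2.5,0,0,0]
    - [0,-0.3,0.1,2.9,0,0,0]
    - [0,-0.3,0.1,3.1,0,0,0]
    - [0,-0.3,0.1,3.2,0,0,0]
    - [0,-0.3,0.1,3.2,0,0,0]

```text
clock: 7.65
tool_pos: [0.6116, -0.1814, 0.1711]
eef_rot: [0.423, 0.906, -0.0, -0.0]
contact_force: [-2.9, -0.4, 5.3]
opening: 0.004
finger_force: 2.9
```

Call:
nudge_tcp:
  segments:
    - [0,0,0,0.3,0,0,0]
    - [0,0,0,0.5,0,0,0]
    - [0,0,0,0.7,0,0,0]
    - [0,0,0,0.7,0,0,0]
    - [0,0,0,0.7,0,0,0]

```text
clock: 8.15
tool_pos: [0.6118, -0.1814, 0.1682]
eef_rot: [0.423, 0.906, -0.001, 0.001]
contact_force: [-11.4, -0.1, 29.4]
opening: 0.007
finger_force: 14.6
```

The force rose to 29 N at z 0.168, so the pump has hit its hard stop. Now I'll retract.

Call:
nudge_tcp:
  segments:
    - [0,0,0,-0.2,0,0,0]
    - [0,0,0,-1,0,0,0]
    - [0,0,0,-2,0,0,0]
    - [0,0,0,-4,0,0,0]
    - [0,0,0,-8,0,0,0]
    - [0,0,0,-12,0,0,0]
    - [0,10,0,-12,0,0,0]
    - [0,15,0,-12,0,0,0]
    - [0,19,0,-12,0,0,0]
    - [0,19,0,-12,0,0,0]

```text
clock: 9.15
tool_pos: [0.4885, -0.0333, 0.2841]
eef_rot: [0.422, 0.906, 0.001, 0.0]
contact_force: [0.5, 0.2, -0.2]
opening: 0.004
finger_force: 0.0
```

Run:
```python
from h import *
t=r.snapshot("top")[:,:,::-1];s=r.snapshot("side")[:,:,::-1]
o=np.zeros((450,800,3),np.uint8);o[:400,:400]=cv2.resize(t[160:260,250:350],(400,400));o[:400,400:]=cv2.resize(s[140:260,240:360],(400,400));cv2.imwrite("pics/f.png",o)
```

```text
(no output)
```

View pics/f.png

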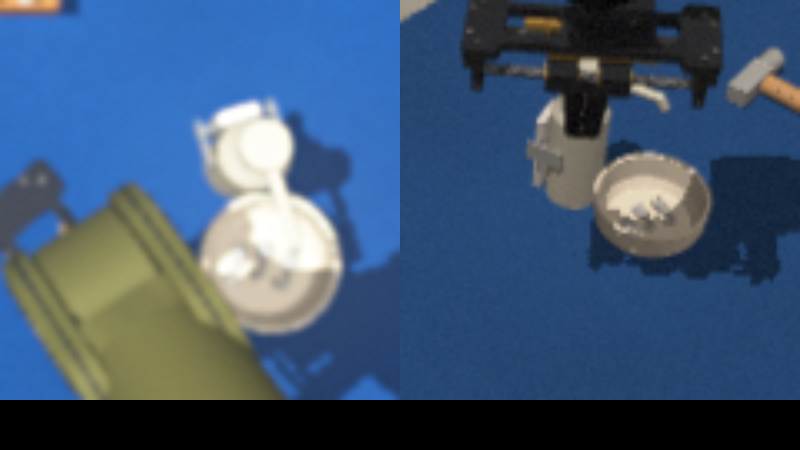

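Both views show the bowl upright under the spout with its hooks inside. The cap at (266,145) in the crop is back up, and the gripper is clear of everything. I'm handing the job in.

```bash
python3 -c "
from plant import r
print(r.finish_job())"
```

```text
the job is handed in; nothing more can be done
None
```

I pushed the bowl under the spout (centre about 7 mm from the tip by the top camera), pressed the pump to its stop and let it spring back, and handed the job in with the hooks still in the bowl; no verdict was returned.

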